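# Line up the dropper bottles by height beside the balance

## Task

Line the four dropper bottles up by height on the grey strip, one standing centred on each ring mark, with the shortest next to the black balance and the rest rising in order to the tallest at the other end. Do not tip any bottle over, and leave the glass beaker where it stands.

Things in the scene. Friction and masses are not known exactly. Their poses are not given: they have to be found in the camera images.
- bottle_tiny: the shortest of four milky-white plastic dropper bottles, standing upright on the black bench: a straight round body 38 mm across and 44 mm high, topped by a 26 mm high sloping shoulder, 24 mm wide screw collar and small cone nozzle, 70 mm high in all; round, rigid, closed, under 0.3 kg. Origin: centre of its underside, z up along its axis.
- bottle_small: the second shortest of four milky-white plastic dropper bottles, standing upright on the black bench: a straight round body 44 mm across and 66 mm high, topped by a 26 mm high sloping shoulder, 24 mm wide screw collar and small cone nozzle, 92 mm high in all; round, rigid, closed, under 0.3 kg. Origin: centre of its underside, z up along its axis.
- bottle_medium: the second tallest of four milky-white plastic dropper bottles, standing upright on the black bench: a straight round body 50 mm across and 88 mm high, topped by a 26 mm high sloping shoulder, 24 mm wide screw collar and small cone nozzle, 114 mm high in all; round, rigid, closed, under 0.3 kg. Origin: centre of its underside, z up along its axis.
- bottle_large: the tallest of four milky-white plastic dropper bottles, standing upright on the black bench: a straight round body 56 mm across and 110 mm high, topped by a 26 mm high sloping shoulder, 24 mm wide screw collar and small cone nozzle, 136 mm high in all; round, rigid, closed, under 0.3 kg. Origin: centre of its underside, z up along its axis.
- mark_1: one of four alike flat dark ring marks, 66 mm across, printed 75 mm apart in a straight row on a fixed grey strip (310 x 74 mm, top 6 mm above the bench; it may lie up to 10 degrees askew). mark_1 to mark_4 run from right to left as the robot sees it (towards +y); this is number 1. Origin: centre of the ring, on the strip's top face; x square to the row (away from the robot), y along the row, z up.
- mark_2: one of four alike flat dark ring marks, 66 mm across, printed 75 mm apart in a straight row on a fixed grey strip (310 x 74 mm, top 6 mm above the bench; it may lie up to 10 degrees askew). mark_1 to mark_4 run from right to left as the robot sees it (towards +y); this is number 2. Origin: centre of the ring, on the strip's top face; x square to the row (away from the robot), y along the row, z up.
- mark_3: one of four alike flat dark ring marks, 66 mm across, printed 75 mm apart in a straight row on a fixed grey strip (310 x 74 mm, top 6 mm above the bench; it may lie up to 10 degrees askew). mark_1 to mark_4 run from right to left as the robot sees it (towards +y); this is number 3. Origin: centre of the ring, on the strip's top face; x square to the row (away from the robot), y along the row, z up.
- mark_4: one of four alike flat dark ring marks, 66 mm across, printed 75 mm apart in a straight row on a fixed grey strip (310 x 74 mm, top 6 mm above the bench; it may lie up to 10 degrees askew). mark_1 to mark_4 run from right to left as the robot sees it (towards +y); this is number 4. Origin: centre of the ring, on the strip's top face; x square to the row (away from the robot), y along the row, z up.
- balance: small black weighing balance, fixed, 120 x 120 mm, 38 mm high, with a round steel pan and a lit green display; it stands beyond one end of the strip, at either end from run to run, and a pale grey magnetic stirrer with a white square top (120 x 120 mm, 41 mm high, fixed) stands beyond the other end. Origin: centre of its underside.
- beaker: clear glass beaker, empty and loose, 68 mm across its rim and 68 mm high, standing to one side of the bottles; not to be disturbed. Origin: centre of its underside.
Things that resemble listed ones, but are neither listed nor needed, are in the scene too. What is shaped like the bottle_small but pink or turquoise is not meant.

How it is judged:
At the end, for the whole second after the job is handed in: Each bottle stands upright (within 0.1 rad), at rest on the strip, its centre within 15 mm of its mark's centre: shortest on the mark nearest the balance, then in rising order of height to the tallest on the mark farthest from it (((y of balance in the frame of mark_1 below 0 m and (horizontal distance between bottle_tiny and mark_1 below 0.015 m and horizontal distance between bottle_small and mark_2 below 0.015 m and horizontal distance between bottle_medium and mark_3 below 0.015 m and horizontal distance between bottle_large and mark_4 below 0.015 m)) or (y of balance in the frame of mark_4 above 0 m and (horizontal distance between bottle_tiny and mark_4 below 0.015 m and horizontal distance between bottle_small and mark_3 below 0.015 m and horizontal distance between bottle_medium and mark_2 below 0.015 m and horizontal distance between bottle_large and mark_1 below 0.015 m))) and angle between each of bottle_tiny, bottle_small, bottle_medium, bottle_large's own z axis and vertical below 0.1 rad and height (world z) of bottle_tiny between 0.002 and 0.011 m and linear speed of each of bottle_tiny, bottle_small, bottle_medium, bottle_large below 0.02 m/s and height (world z) of bottle_small between 0.002 and 0.011 m and height (world z) of bottle_medium between 0.002 and 0.011 m and height (world z) of bottle_large between 0.002 and 0.011 m); the robot touches nothing.
It fails at once if a bottle is tipped over (angle between any of bottle_tiny, bottle_small, bottle_medium, bottle_large's own z axis and vertical above 0.7 rad).
It fails at once if the beaker is disturbed (distance of beaker from where it was at the start of the episode above 0.03 m or angle between beaker's own z axis and vertical above 0.4 rad).
It also fails if it takes over 96 s, if anything falls off the work surface, if the arm or the gripper's body presses on something with over 40 N, if the wrist force passes 120 N, or if a joint passes its speed limit or range.

## Robot

A 6-joint arm with a two-finger parallel gripper is mounted at the origin on the work surface. World frame = base frame: x ahead of the robot, y to its left, z up, the work surface at z = 0. Lengths are in m, angles in rad, forces in N, time in s.
With the tool pointing down it reaches from about 0.3 to 0.75 m from the base axis. Payload 8.5 kg.
Tool frame: the origin (TCP) lies at the centre of the arm's flange, where the gripper is bolted on; the fingertips stand 166 mm ahead of it and the grasp point (between the pads) lies 147 mm ahead of it (env.tcp_to_tips is the distance from the TCP to the fingertips, in m); z points along the fingers, y is the line along which they close (so a half turn about z gives the same grasp; the last joint's range is limited). The gripper opens to 88 mm and grips with 3 to 60 N. Pads are 18 mm wide; open, the fingers measure 123 mm over their backs; the gripper's body (75 mm by 187 mm) begins 45 mm behind the grasp point.
Start: joints at [-1.536, 0.381, 1.297, -0, 1.464, -0.215], TCP at [0.136, -0.533, 0.405] pointing down, gripper open.
Joint ranges: [-3.11, 3.11], [-0.89, 2.33], [0.22, 2.48], [-1.42, 4.56], [0.17, 2.85], [-2.88, 2.88]. Speed limits (rad/s): [2.39, 2.39, 3.14, 3.14, 3.14, 3.14].

## Interface

Orientations are given as a unit quaternion [w, x, y, z].
In Python, from workcell import telemetry, read_camera, calibration, sign_off, env gives the robot as it stands.
- The arm moves only by the tool move_arm, never from a script. Its argument "rows" is a list of rows, each a list of 5 numbers: the closure, from 0 (fully open) to 1 (shut), then the shift along the world's x, y, z in mm, then the turn about the world's z in rad. In form: [[jaw, tx, ty, tz, yaw], ...]. A call has 1 to 10 rows; each row shifts and turns the commanded pose from where the row before left it; what a row does not reach is not made up. A row lasts 1/12 s, in which the tool goes at most 41.7 mm and 7.16 degrees, less where a joint would pass 70% of its speed; a pose out of reach is approached as far as the arm can. A call is refused whole if a number of a shift passes 41.7 or a number of a turn 0.125, either way. A call with a gripper value outside its range is refused whole. The fingers move at their own pace and stop on an object; the grip force is fixed at half the most. Time passes only in rows, so rows that do not move let the fingers close. It gives the time, the measured TCP pose, the force, the opening and the grip force at its end, in the units of the state.
- telemetry.state(): the state, without advancing time (a new reading comes with each control period).
- read_camera(name): name is "scene" or "top" or "wrist"; returns (picture, depth): 384x512x3 uint8, red, green, blue; 384x512 float32, m along the optical axis (not along the pixel's ray), 0 where there is no reading.
- calibration(name): a dict with "fovy" (degrees; the focal length in pixels is half the picture's height over the tangent of half this angle, whatever the lens; pixels are square), "cx", "cy" (the principal point, pixels), "R" (3x3) and "t" (3): a world point X has camera coordinates R X + t. Camera axes: x right, y down, z forward; pixel columns grow to the right and rows downward; lengths in m; the calibration is good to about 2 mm. A picture is of the moment at which its call begins: read the wrist's pose just before it. calibration takes no time and is no camera call; for the wrist camera it gives the pose at the moment of the call.
- sign_off(): hands the job in; it is judged then, once.
The state is a dict: "clock": time; "joint_positions": joint angles; "dq": joint speeds; "effort": joint torques, N m; "eef_pos": TCP position; "orientation": TCP orientation; "wrist_force": force on the tool from outside, world axes, zero at the start; "ft_torque": the same for the moment, N m; "gripper_width": opening from 0.0 (shut) to 1.0 (fully open); "grip_force": force on a finger pad.
Only numpy, scipy, OpenCV 4.12 (cv2) and the standard library are available. Lean on these libraries where they do the work, as an engineer would, in place of code of your own. Each camera call takes 0.05 s, during which the arm holds its last target. There are 200 camera calls.

## Working session

There is one attempt and no reset: what is moved stays moved. The work goes in short steps, Python scripts to look and compute and a tool call to move; the robot and the scene stay as the last step left them, time stands still between calls to the robot, and variables do not carry over. Pictures are saved under pics/ and viewed, at most 14 in all, crops included, and the job is handed in when it is done.

Besides the shell and the picture viewer there is one more tool, called after "Emit:" by a JSON object that holds its "op" and its "data", one argument or row to a line. move_arm: Moves the arm, as the interface text tells. Its arguments: {"type":"object","properties":{"rows":{"type":"array"}},"required":["rows"]}

```bash
mkdir -p pics; ls; cat > h.py <<'E'
import numpy as np, cv2
from workcell import telemetry, read_camera, calibration, sign_off, env
def ray(c,u,v,z):
    f=192/np.tan(np.radians(c["fovy"])/2); R=np.array(c["R"]);t=np.array(c["t"])
    d=R.T@np.array([(u-c["cx"])/f,(v-c["cy"])/f,1]); o=-R.T@t
    return o+d*(z-o[2])/d[2]
def cloud(c,D):
    f=192/np.tan(np.radians(c["fovy"])/2); v,u=np.mgrid[:384,:512]
    P=np.stack([(u-c["cx"])/f*D,(v-c["cy"])/f*D,D],-1)
    return (P-np.array(c["t"]))@np.array(c["R"])
def proj(c,X):
    f=192/np.tan(np.radians(c["fovy"])/2); p=np.array(c["R"])@X+np.array(c["t"]); return p[:2]/p[2]*f+[c["cx"],c["cy"]]
def save(n,p): cv2.imwrite("pics/"+n,p[:,:,::-1])
E
python3 - <<'E'
from h import *
for n in("scene","top"):
    c=calibration(n); p,D=read_camera(n); save(n+"0.png",p); np.savez(n+"0.npz",p=p,D=D,**c)
    print(n,c["fovy"],-np.array(c["R"]).T@np.array(c["t"]),(D>0).mean())
print(telemetry.state())
E
```

```text
pics
scene 51.08285366841788 [1.21411191 0.35299107 0.52723207] 0.995849609375
top 50.48938884699648 [0.32557235 0.08046539 1.04692274] 0.9958292643229166
{'clock': 0.1, 'joint_positions': array([-1.53630883e+00,  3.81149788e-01,  1.29815776e+00, -1.53641834e-05,
        1.46358022e+00, -2.15310083e-01]), 'dq': array([-0.00088155, -0.00252371, -0.00221796,  0.00067522,  0.00052338,
       -0.00123351]), 'effort': array([ 4.17794174e-03, -4.38647175e+01, -2.24908429e+01,  7.15330895e-02,
        3.42016120e-02, -6.83047483e-05]), 'eef_pos': array([ 0.1359542 , -0.53289696,  0.40419718]), 'orientation': array([-6.45602167e-04,  9.92209969e-01,  1.24575107e-01,  5.08605228e-05]), 'wrist_force': array([-0.1204721 ,  0.13856585,  0.04523805]), 'ft_torque': array([-0.01756783, -0.03718045, -0.00217443]), 'grip_force': 0.0, 'gripper_width': 0.998734107312413}
```

View pics/top0.png

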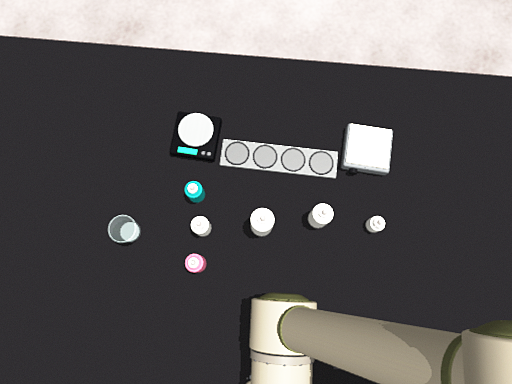

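View pics/scene0.png

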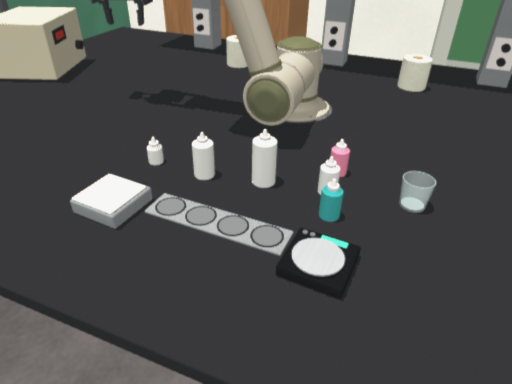

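The top view shows the balance at (196,137), at the +y end of the strip. The rings are at about (237,153), (265,156), (293,160) and (321,163), and the stirrer is at (368,148).

What could be taken for the bottles, with top-view pixels:
- White: (201,226), (262,221), (321,215) and (376,224).
- Decoys: turquoise (194,191) and pink (195,263).
- Other: beaker (124,229).

In the scene view, the white ones look like tiny (155,152), medium (204,158), large (264,160) and small (329,178). I'll measure them next.

```bash
python3 - <<'E'
from h import *
for n in("top","scene"):
    c=dict(np.load(n+"0.npz")); p=c["p"]; D=c["D"]; P=cloud(c,D)
    seeds=dict(small=(201,226),large=(262,221),medium=(321,215),tiny=(376,224),turq=(194,191),pink=(195,263),beaker=(124,229)) if n=="top" else dict(tiny=(155,152),medium=(204,158),large=(264,160),small=(329,178),turq=(331,203),pink=(340,160),beaker=(416,192))
    m=((P[...,2]>0.015)&(D>0)&(P[...,0]>.2)).astype(np.uint8)
    k,l=cv2.connectedComponents(m)
    for a,(u,v) in seeds.items():
        q=P[l==l[v,u]]; zt=np.percentile(q[:,2],99.5); s=q[q[:,2]>zt-.03]; b=q[q[:,2]<zt-.03]
        w=s[(s[:,2]>zt-.02)]
        print(n,a,len(q),"ztop %.3f"%q[:,2].max(),"top mid",((w.min(0)+w.max(0))/2)[:2].round(3),w.mean(0)[:2].round(3))
c=dict(np.load("top0.npz")); p=c["p"]
g=cv2.cvtColor(p,cv2.COLOR_RGB2GRAY)
big=cv2.resize(p[120:280,100:420],None,fx=2.5,fy=2.5,interpolation=cv2.INTER_CUBIC); save("crop.png",big)
sub=cv2.resize(g[125:190,210:350],None,fx=4,fy=4,interpolation=cv2.INTER_CUBIC)
cir=cv2.HoughCircles(sub,cv2.HOUGH_GRADIENT,1,70,param1=120,param2=20,minRadius=38,maxRadius=62)
for x,y,r in sorted(cir[0].tolist()):
    u,v=(x+.5)/4-.5+210,(y+.5)/4-.5+125; print("ring",round(u,1),round(v,1),round(r/4,1),ray(c,u,v,.006).round(4))
E
```

```text
top small 302 ztop 0.093 top mid [0.444 0.219] [0.443 0.219]
top large 525 ztop 0.140 top mid [0.464 0.07 ] [0.462 0.07 ]
top medium 445 ztop 0.116 top mid [ 0.493 -0.073] [ 0.492 -0.072]
top tiny 221 ztop 0.074 top mid [ 0.489 -0.216] [ 0.487 -0.214]
top turq 311 ztop 0.095 top mid [0.529 0.245] [0.528 0.244]
top pink 305 ztop 0.095 top mid [0.352 0.221] [0.352 0.222]
top beaker 175093 ztop 1.047 top mid [0.227 0.007] [0.223 0.034]
scene tiny 277 ztop 0.072 top mid [ 0.488 -0.215] [ 0.49  -0.212]
scene medium 768 ztop 0.115 top mid [ 0.496 -0.071] [ 0.497 -0.069]
scene large 1127 ztop 0.138 top mid [0.466 0.071] [0.467 0.073]
scene small 1503 ztop 0.094 top mid [0.442 0.233] [0.455 0.232]
scene turq 1503 ztop 0.094 top mid [0.442 0.233] [0.455 0.232]
scene pink 1503 ztop 0.094 top mid [0.442 0.233] [0.455 0.232]
scene beaker 1026 ztop 0.071 top mid [0.417 0.405] [0.417 0.406]
ring 236.8 153.2 12.2 [0.6481 0.1515 0.006 ]
ring 264.5 156.2 10.6 [0.6462 0.077  0.006 ]
ring 292.8 159.5 12.1 [0.6438 0.0014 0.006 ]
ring 320.0 162.2 11.8 [ 0.6424 -0.0712  0.006 ]
```

View pics/crop.png

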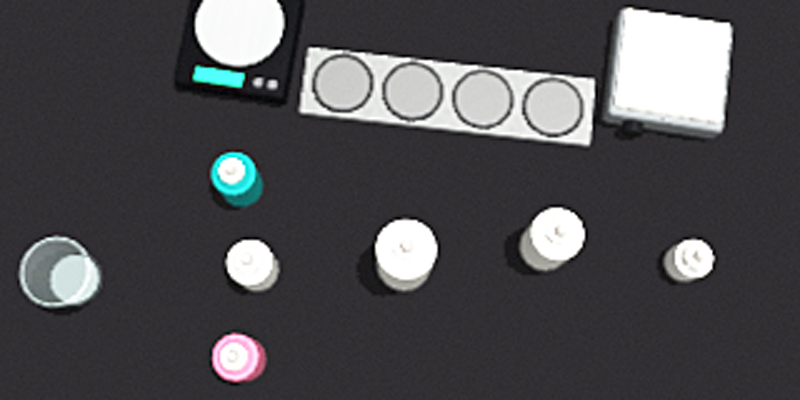

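The heights confirm the choice. White bottles: small (0.443, 0.219), large (0.465, 0.071), medium (0.494, -0.072), tiny (0.488, -0.215).

The balance is at +y, so the targets are:
- tiny on mark_4 (0.648, 0.152)
- small on mark_3 (0.646, 0.077)
- medium on mark_2 (0.644, 0.002)
- large on mark_1 (0.642, -0.073)

I'll start with small, closing the fingers along y because the decoys are close to it in x.

Emit:
{"op": "move_arm", "data": {
  "rows": [
    [0,25,30,0,-0.025],
    [0,25,30,0,-0.025],
    [0,25,30,0,-0.025],
    [0,25,30,0,-0.025],
    [0,25,30,0,-0.025],
    [0,25,30,0,-0.025],
    [0,25,30,0,-0.025],
    [0,25,30,0,-0.025],
    [0,25,30,0,-0.025],
    [0,25,30,0,-0.025]
  ]
}}

```text
clock: 0.93
eef_pos: [0.3867, -0.2311, 0.4047]
orientation: [-0.0, 1.0, -0.001, -0.0]
wrist_force: [0.5, -0.1, 0.6]
gripper_width: 1.001
grip_force: 0.0
```

Emit:
{"op": "move_arm", "data": {
  "rows": [
    [0,6,38,0,0],
    [0,6,38,0,0],
    [0,6,38,0,0],
    [0,6,38,0,0],
    [0,6,38,0,0],
    [0,6,38,0,0],
    [0,6,38,0,0],
    [0,6,38,0,0],
    [0,6,38,0,0],
    [0,6,38,0,0]
  ]
}}

```text
clock: 1.77
eef_pos: [0.4457, 0.1491, 0.4046]
orientation: [0.0, 1.0, -0.0, -0.0]
wrist_force: [2.0, -0.2, 0.1]
gripper_width: 0.998
grip_force: 0.0
```

Emit:
{"op": "move_arm", "data": {
  "rows": [
    [0,-1,35,0,0],
    [0,-2,35,0,0],
    [0,0,0,-30,0],
    [0,0,0,-10,0],
    [0,0,0,0,0]
  ]
}}

```text
clock: 2.18
eef_pos: [0.4424, 0.2176, 0.3623]
orientation: [0.001, 1.0, 0.001, -0.003]
wrist_force: [-0.3, -0.1, 0.7]
gripper_width: 1.001
grip_force: 0.0
```

```bash
cat >> h.py <<'E'
def look(name,xy,save_as=None,h=.09):
    "midpoint of the bottle's top 15 mm near xy, from the wrist depth"
    c=calibration("wrist"); e=telemetry.state()["eef_pos"]; p,D=read_camera("wrist"); P=cloud(c,D)
    if save_as: save(save_as,p)
    m=(D>0)&(np.hypot(P[...,0]-xy[0],P[...,1]-xy[1])<.045)&(P[...,2]>.03)&(P[...,2]<h+.01)
    q=P[m]; w=q[q[:,2]>h-.018]
    print(name,"eef",e.round(4),"n",len(q),"ztop",q[:,2].max().round(3),"mid",((w.min(0)+w.max(0))/2).round(4),"mean",w.mean(0).round(4),"body mid",((np.percentile(q,2,0)+np.percentile(q,98,0))/2).round(4))
E
python3 - <<'E'
from h import *
look("small",(.443,.219),"w_small.png",.092)
E
```

```text
small eef [0.4424 0.2176 0.3623] n 1607 ztop 0.093 mid [0.4437 0.2207 0.0838] mean [0.4448 0.2207 0.0808] body mid [0.445  0.2208 0.0641]
```

View pics/w_small.png

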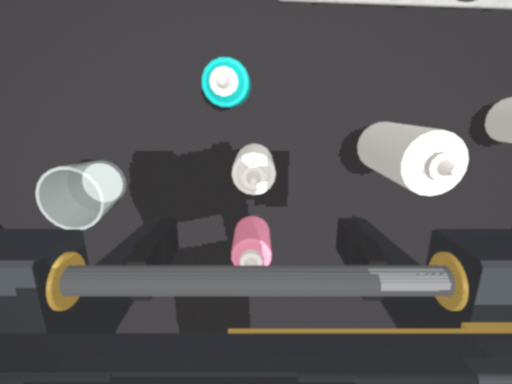

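The white bottle is at (255,170), with turquoise at (225,82) and pink at (250,240), so this is the right one. Its position is (0.444, 0.2205). Next I descend to grasp it.

Emit:
{"op": "move_arm", "data": {
  "rows": [
    [0,1,3,-25,0],
    [0,0,0,-25,0],
    [0,0,0,-25,0],
    [0,0,0,-25,0],
    [0,0,0,-25,0],
    [0,0,0,-20,0],
    [0,0,0,-12,0],
    [0,0,0,-6,0],
    [1,0,0,0,0],
    [1,0,0,0,0]
  ]
}}

```text
clock: 3.07
eef_pos: [0.4445, 0.22, 0.2026]
orientation: [-0.0, 1.0, -0.0, 0.001]
wrist_force: [0.3, -0.5, -0.8]
gripper_width: 0.873
grip_force: 0.0
```

Emit:
{"op": "move_arm", "data": {
  "rows": [
    [1,0,0,0,0],
    [1,0,0,0,0],
    [1,0,0,0,0],
    [1,0,0,0,0],
    [1,0,0,0,0],
    [1,0,0,0,0]
  ]
}}

```text
clock: 3.57
eef_pos: [0.444, 0.2201, 0.202]
orientation: [-0.0, 1.0, -0.0, 0.0]
wrist_force: [-0.7, 0.7, 3.3]
gripper_width: 0.491
grip_force: 30.0
```

Gripped at 43 mm opening. Now I lift it and carry it to mark_3.

Emit:
{"op": "move_arm", "data": {
  "rows": [
    [1,0,0,8,0],
    [1,0,0,16,0],
    [1,0,0,20,0],
    [1,0,0,16,0],
    [1,12,-8,0,0],
    [1,22,-16,0,0],
    [1,25,-18,0,0],
    [1,25,-18,0,0],
    [1,25,-18,0,0],
    [1,25,-18,0,0]
  ]
}}

```text
clock: 4.4
eef_pos: [0.5795, 0.1223, 0.261]
orientation: [0.0, 1.0, -0.0, -0.0]
wrist_force: [0.4, 0.1, -1.1]
gripper_width: 0.491
grip_force: 30.0
```

Emit:
{"op": "move_arm", "data": {
  "rows": [
    [1,25,-18,0,0],
    [1,22,-16,0,0],
    [1,14,-9,0,0],
    [1,7,-4,0,0],
    [1,0,0,-10,0],
    [1,0,0,-15,0],
    [1,0,0,-10,0],
    [1,0,0,0,0]
  ]
}}

```text
clock: 5.07
eef_pos: [0.6448, 0.0777, 0.2237]
orientation: [-0.0, 1.0, 0.0, -0.003]
wrist_force: [-1.3, -0.2, -1.7]
gripper_width: 0.492
grip_force: 30.0
```

```bash
python3 - <<'E'
from h import *
e=telemetry.state()["eef_pos"];c=calibration("wrist"); p,D=read_camera("wrist"); save("w_m3.png",p)
print(e,proj(c,np.array([.646,.077,.006])))
E
```

```text
[0.6448371  0.07767531 0.22370039] [257.56788582 200.14483588]
```

View pics/w_m3.png

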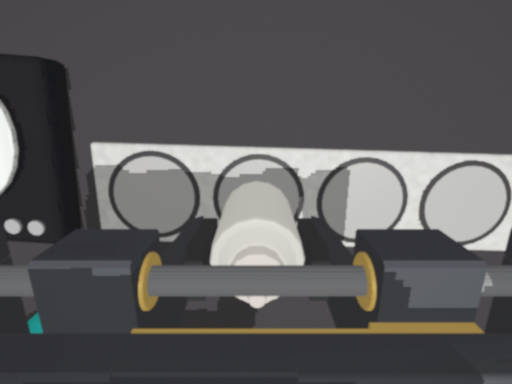

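The ring around the bottle is centred at about (258,200), matching the prediction of (258,200). I'll lower and release.

Emit:
{"op": "move_arm", "data": {
  "rows": [
    [1,1,0,-7,0],
    [1,0,0,-5,0],
    [1,0,0,-3,0],
    [1,0,0,0,0],
    [0.3,0,0,0,0],
    [0.3,0,0,0,0],
    [0.3,0,0,0,0],
    [0.3,0,0,0,0]
  ]
}}

```text
clock: 5.78
eef_pos: [0.647, 0.0771, 0.2121]
orientation: [0.0, 1.0, -0.0, 0.0]
wrist_force: [-0.3, 0.8, -0.0]
gripper_width: 0.703
grip_force: 0.0
```

```bash
python3 - <<'E'
from h import *
e=telemetry.state();print(e["gripper_width"],e["wrist_force"])
c=calibration("wrist"); p,D=read_camera("wrist")
g=cv2.cvtColor(p,cv2.COLOR_RGB2GRAY)
for x in(.648,.6462,.6438,.6424): pass
cir=cv2.HoughCircles(g[120:270,80:512],cv2.HOUGH_GRADIENT,1,80,param1=100,param2=22,minRadius=38,maxRadius=65)
for x,y,r in sorted(cir[0].tolist()): print(x+80,y+120,r,ray(c,x+80,y+120,.006))
E
```

```text
0.7025827584382142 [-0.2589366   0.78626455 -0.02831811]
148.5 206.5 45.70000076293945 [0.64893038 0.15107371 0.006     ]
257.5 208.5 41.79999923706055 [0.64743713 0.07637788 0.006     ]
371.5 220.5 49.70000076293945 [ 0.63853533 -0.00286936  0.006     ]
482.5 226.5 52.0 [ 0.63398256 -0.08100336  0.006     ]
```

Emit:
{"op": "move_arm", "data": {
  "rows": [
    [0.3,0,0,20,0],
    [0.3,0,0,30,0],
    [0.3,0,0,35,0],
    [0,0,0,35,0],
    [0,-12,-22,0,0.12],
    [0,-12,-22,0,0.12],
    [0,-12,-22,0,0.12],
    [0,-12,-22,0,0.12],
    [0,-12,-22,0,0.12],
    [0,-12,-22,0,0.12]
  ]
}}

```text
clock: 6.67
eef_pos: [0.5742, -0.0558, 0.332]
orientation: [0.0, 0.935, 0.355, 0.0]
wrist_force: [-0.0, 1.1, -0.4]
gripper_width: 0.999
grip_force: 0.0
```

Emit:
{"op": "move_arm", "data": {
  "rows": [
    [0,-12,-23,0,0.12],
    [0,-12,-23,0,0.12],
    [0,-12,-23,0,0.12],
    [0,-12,-23,0,0.12],
    [0,-12,-23,0,0.12],
    [0,-12,-23,0,0.12],
    [0,-14,-22,0,0.12],
    [0,0,0,0,0.01],
    [0,0,0,0,0]
  ]
}}

```text
clock: 7.42
eef_pos: [0.4885, -0.2157, 0.332]
orientation: [0.0, 0.709, 0.706, 0.0]
wrist_force: [-0.8, 0.0, -0.6]
gripper_width: 0.998
grip_force: 0.0
```

```bash
cat >> h.py <<'E'
def top(seeds):
    c=calibration("top"); p,D=read_camera("top"); P=cloud(c,D)
    for a,(x,y,h) in seeds.items():
        m=(D>0)&(np.hypot(P[...,0]-x,P[...,1]-y)<.045)&(P[...,2]>h-.02)&(P[...,2]<h+.012)
        q=P[m]; print("top",a,len(q),"" if len(q)==0 else (((q.min(0)+q.max(0))/2).round(4),q[:,2].max().round(3)))
E
python3 - <<'E'
from h import *
top(dict(small=(.646,.077,.098)))
look("tiny",(.488,-.215),None,.070)
E
```

```text
top small 88 (array([0.6459, 0.0766, 0.09  ]), np.float64(0.102))
tiny eef [ 0.489  -0.2149  0.3319] n 1192 ztop 0.071 mid [ 0.4883 -0.2153  0.0617] mean [ 0.4881 -0.2143  0.0588] body mid [ 0.4879 -0.2145  0.0516]
```

Small is centred on mark_3 (0.646, 0.077). Tiny is directly under the tool, so I grasp it.

Emit:
{"op": "move_arm", "data": {
  "rows": [
    [0,0,0,-25,0],
    [0,0,0,-25,0],
    [0,0,0,-25,0],
    [0,0,0,-25,0],
    [0,0,0,-22,0],
    [0,0,0,-16,0],
    [0,0,0,-9,0],
    [0,0,0,-3,0],
    [1,0,0,0,0],
    [1,0,0,0,0]
  ]
}}

```text
clock: 8.35
eef_pos: [0.4894, -0.2147, 0.1825]
orientation: [0.001, 0.707, 0.707, 0.0]
wrist_force: [-0.4, 0.6, -0.2]
gripper_width: 0.876
grip_force: 0.0
```

Emit:
{"op": "move_arm", "data": {
  "rows": [
    [1,0,0,0,0],
    [1,0,0,0,0],
    [1,0,0,0,0],
    [1,0,0,0,0],
    [1,0,0,0,0],
    [1,0,0,0,0],
    [1,0,0,0,0]
  ]
}}

```text
clock: 8.93
eef_pos: [0.489, -0.2149, 0.1819]
orientation: [0.0, 0.707, 0.707, 0.0]
wrist_force: [0.0, -0.0, 1.2]
gripper_width: 0.423
grip_force: 30.0
```

Emit:
{"op": "move_arm", "data": {
  "rows": [
    [1,0,0,10,0],
    [1,0,0,20,0],
    [1,0,0,25,0],
    [1,0,0,30,0],
    [1,0,0,30,0],
    [1,0,0,25,0],
    [1,4,10,15,0],
    [1,8,17,10,0],
    [1,10,24,0,0],
    [1,10,24,0,0]
  ]
}}

```text
clock: 9.77
eef_pos: [0.5209, -0.1392, 0.3482]
orientation: [0.001, 0.708, 0.706, 0.0]
wrist_force: [0.8, -0.1, -1.2]
gripper_width: 0.424
grip_force: 30.0
```

Emit:
{"op": "move_arm", "data": {
  "rows": [
    [1,11,26,0,0],
    [1,12,28,0,0],
    [1,12,28,0,0],
    [1,12,28,0,0],
    [1,12,28,0,0],
    [1,12,28,0,0],
    [1,12,28,0,0],
    [1,12,28,0,0],
    [1,12,28,0,0],
    [1,10,22,0,0]
  ]
}}

```text
clock: 10.6
eef_pos: [0.6381, 0.1343, 0.3474]
orientation: [-0.0, 0.707, 0.707, 0.0]
wrist_force: [0.6, 0.6, -0.3]
gripper_width: 0.423
grip_force: 30.0
```

Emit:
{"op": "move_arm", "data": {
  "rows": [
    [1,7,13,0,0],
    [1,3,7,0,0],
    [1,0,0,-10,0],
    [1,0,0,-20,0],
    [1,0,0,-25,0],
    [1,0,0,-25,0],
    [1,0,0,-25,0],
    [1,0,0,-20,0],
    [1,0,0,-10,0],
    [1,0,0,0,0]
  ]
}}

```text
clock: 11.43
eef_pos: [0.6473, 0.1511, 0.2094]
orientation: [-0.002, 0.708, 0.706, -0.002]
wrist_force: [-0.3, 0.1, -0.7]
gripper_width: 0.422
grip_force: 30.0
```

```bash
python3 - <<'E'
from h import *
e=telemetry.state();print(e["eef_pos"],e["gripper_width"])
p,D=read_camera("scene"); save("s_m4.png",cv2.resize(p[120:320,100:400],None,fx=2,fy=2))
E
```

```text
[0.64732537 0.15106521 0.2093592 ] 0.4218793821349905
```

View pics/s_m4.png

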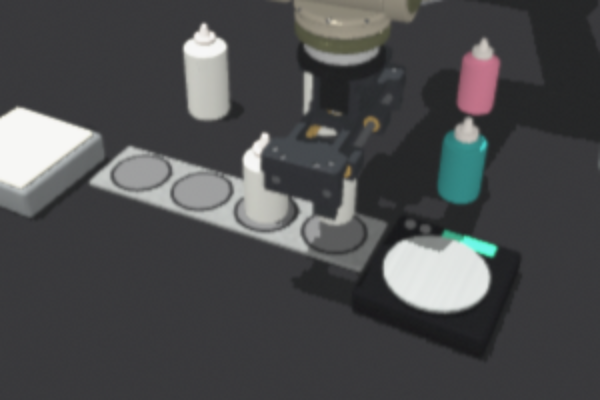

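The tiny bottle, held at about (345,205) in the crop, hangs over mark_4 at (335,230). Small stands clear next to it. I'll lower 22 mm and release.

Emit:
{"op": "move_arm", "data": {
  "rows": [
    [1,0,1,-10,0],
    [1,0,0,-7,0],
    [1,0,0,-4,0],
    [1,0,0,-1,0],
    [1,0,0,0,0],
    [0.4,0,0,0,0],
    [0.3,0,0,0,0],
    [0.3,0,0,0,0],
    [0.3,0,0,0,0]
  ]
}}

```text
clock: 12.23
eef_pos: [0.648, 0.1531, 0.19]
orientation: [0.0, 0.707, 0.707, 0.0]
wrist_force: [-0.7, 0.2, -0.4]
gripper_width: 0.689
grip_force: 0.0
```

Emit:
{"op": "move_arm", "data": {
  "rows": [
    [0.3,0,0,15,0],
    [0.3,0,0,25,0],
    [0.3,0,0,30,0],
    [0.2,0,0,35,0],
    [0,0,0,35,0],
    [0,0,0,35,0],
    [0,-10,-22,0,0],
    [0,-15,-22,0,0],
    [0,-17,-22,0,0],
    [0,-17,-22,0,0]
  ]
}}

```text
clock: 13.07
eef_pos: [0.588, 0.0643, 0.3649]
orientation: [0.0, 0.707, 0.707, 0.0]
wrist_force: [0.4, -0.7, 0.9]
gripper_width: 1.002
grip_force: 0.0
```

Emit:
{"op": "move_arm", "data": {
  "rows": [
    [0,-15,-22,0,0],
    [0,-15,-22,0,0],
    [0,-15,-22,0,0],
    [0,-14,-22,0,0],
    [0,-14,-22,0,0],
    [0,-14,-22,0,0],
    [0,-8,-4,0,0],
    [0,0,0,0,0]
  ]
}}

```text
clock: 13.73
eef_pos: [0.4929, -0.0716, 0.3651]
orientation: [-0.0, 0.708, 0.706, -0.0]
wrist_force: [0.8, 1.2, -0.7]
gripper_width: 1.003
grip_force: 0.0
```

```bash
python3 - <<'E'
from h import *
top(dict(small=(.646,.077,.098),tiny=(.648,.152,.076)))
look("medium",(.494,-.072),None,.114)
E
```

```text
top small 81 (array([0.6444, 0.0766, 0.0909]), np.float64(0.104))
top tiny 76 (array([0.6479, 0.1512, 0.0665]), np.float64(0.077))
medium eef [ 0.4937 -0.0709  0.3651] n 2449 ztop 0.115 mid [ 0.4931 -0.0719  0.1057] mean [ 0.4931 -0.0709  0.1028] body mid [ 0.4931 -0.0706  0.0758]
```

Tiny is on mark_4, and medium is directly beneath the tool.

Emit:
{"op": "move_arm", "data": {
  "rows": [
    [0,0,0,-20,0],
    [0,0,0,-25,0],
    [0,0,0,-25,0],
    [0,0,0,-25,0],
    [0,0,0,-22,0],
    [0,0,0,-15,0],
    [0,0,0,-8,0],
    [0,0,0,-3,0],
    [1,0,0,0,0],
    [1,0,0,0,0]
  ]
}}

```text
clock: 14.67
eef_pos: [0.4944, -0.0707, 0.2224]
orientation: [0.001, 0.707, 0.707, 0.0]
wrist_force: [-0.1, 0.7, -0.3]
gripper_width: 0.87
grip_force: 0.0
```

Emit:
{"op": "move_arm", "data": {
  "rows": [
    [1,0,0,0,0],
    [1,0,0,0,0],
    [1,0,0,0,0],
    [1,0,0,0,0],
    [1,0,0,0,0],
    [1,0,0,0,0]
  ]
}}

```text
clock: 15.17
eef_pos: [0.4939, -0.071, 0.2221]
orientation: [0.0, 0.707, 0.707, 0.0]
wrist_force: [-0.9, -0.2, 4.1]
gripper_width: 0.555
grip_force: 30.0
```

Emit:
{"op": "move_arm", "data": {
  "rows": [
    [1,0,0,8,0],
    [1,0,0,16,0],
    [1,0,0,16,0],
    [1,6,3,10,0],
    [1,14,7,0,0],
    [1,20,10,0,0],
    [1,22,11,0,0],
    [1,22,11,0,0],
    [1,22,11,0,0],
    [1,20,9,0,0]
  ]
}}

```text
clock: 16.0
eef_pos: [0.621, -0.008, 0.272]
orientation: [-0.0, 0.707, 0.707, 0.0]
wrist_force: [0.7, -1.0, -1.5]
gripper_width: 0.563
grip_force: 30.0
```

Emit:
{"op": "move_arm", "data": {
  "rows": [
    [1,14,7,0,0],
    [1,7,3,0,0],
    [1,3,1,0,0],
    [1,0,0,-12,0],
    [1,0,0,-12,0],
    [1,0,0,-10,0],
    [1,0,0,-6,0],
    [1,0,0,-2,0],
    [1,0,0,0,0]
  ]
}}

```text
clock: 16.75
eef_pos: [0.6438, 0.0019, 0.2295]
orientation: [-0.0, 0.708, 0.707, -0.0]
wrist_force: [0.3, 0.2, -1.5]
gripper_width: 0.562
grip_force: 30.0
```

Emit:
{"op": "move_arm", "data": {
  "rows": [
    [0.3,0,0,0,0],
    [0.2,0,0,0,0],
    [0.2,0,0,0,0],
    [0.2,0,0,0,0],
    [0.2,0,0,15,0],
    [0.2,0,0,25,0],
    [0.1,0,0,30,0],
    [0,0,0,35,0],
    [0,0,0,35,0],
    [0,0,0,15,0]
  ]
}}

```text
clock: 17.58
eef_pos: [0.6437, 0.0022, 0.3903]
orientation: [0.003, 0.707, 0.707, 0.002]
wrist_force: [-0.2, -0.3, 0.3]
gripper_width: 1.001
grip_force: 0.0
```

Emit:
{"op": "move_arm", "data": {
  "rows": [
    [0,-25,10,0,0],
    [0,-30,12,0,0],
    [0,-30,12,0,0],
    [0,-30,12,0,0],
    [0,-30,12,0,0],
    [0,-24,8,0,0],
    [0,-10,3,0,0],
    [0,0,0,0,0]
  ]
}}

```text
clock: 18.25
eef_pos: [0.4636, 0.0717, 0.3855]
orientation: [0.0, 0.707, 0.707, 0.0]
wrist_force: [0.4, -0.3, -1.1]
gripper_width: 0.998
grip_force: 0.0
```

```bash
python3 - <<'E'
from h import *
top(dict(small=(.646,.077,.098),tiny=(.648,.152,.076),medium=(.644,.002,.120)))
look("large",(.465,.071),None,.136)
E
```

```text
top small 74 (array([0.646 , 0.0754, 0.0898]), np.float64(0.102))
top tiny 20 (array([0.6534, 0.1527, 0.0673]), np.float64(0.077))
top medium 90 (array([ 0.6401, -0.0009,  0.1114]), np.float64(0.123))
large eef [0.465  0.0711 0.3854] n 3114 ztop 0.137 mid [0.4629 0.0709 0.1273] mean [0.463  0.0719 0.1248] body mid [0.4629 0.0725 0.0888]
```

Emit:
{"op": "move_arm", "data": {
  "rows": [
    [0,-1,0,-20,0],
    [0,0,0,-25,0],
    [0,0,0,-25,0],
    [0,0,0,-25,0],
    [0,0,0,-21,0],
    [0,0,0,-14,0],
    [0,0,0,-8,0],
    [0,0,0,-3,0],
    [1,0,0,0,0],
    [1,0,0,0,0]
  ]
}}

```text
clock: 19.18
eef_pos: [0.4646, 0.0709, 0.2442]
orientation: [0.0, 0.708, 0.707, 0.0]
wrist_force: [0.7, 0.0, -0.9]
gripper_width: 0.873
grip_force: 0.0
```

Emit:
{"op": "move_arm", "data": {
  "rows": [
    [1,0,0,0,0],
    [1,0,0,0,0],
    [1,0,0,0,0],
    [1,0,0,0,0],
    [1,0,0,0,0],
    [1,0,0,0,0]
  ]
}}

```text
clock: 19.68
eef_pos: [0.4639, 0.0711, 0.2442]
orientation: [0.0, 0.707, 0.707, 0.0]
wrist_force: [-1.3, -0.1, 5.6]
gripper_width: 0.626
grip_force: 30.0
```

Emit:
{"op": "move_arm", "data": {
  "rows": [
    [1,0,0,8,0],
    [1,0,0,16,0],
    [1,0,0,16,0],
    [1,0,-6,10,0],
    [1,4,-15,0,0],
    [1,6,-22,0,0],
    [1,8,-25,0,0],
    [1,8,-25,0,0],
    [1,12,-22,0,0],
    [1,16,-15,0,0]
  ]
}}

```text
clock: 20.52
eef_pos: [0.5179, -0.0607, 0.294]
orientation: [-0.0, 0.708, 0.706, -0.0]
wrist_force: [1.4, 0.7, -2.5]
gripper_width: 0.627
grip_force: 30.0
```

Emit:
{"op": "move_arm", "data": {
  "rows": [
    [1,20,-8,0,0],
    [1,22,-4,0,0],
    [1,22,-2,0,0],
    [1,22,0,0,0],
    [1,20,0,0,0],
    [1,12,0,0,0],
    [1,6,0,0,0],
    [1,0,0,-10,0],
    [1,0,0,-10,0],
    [1,0,0,0,0]
  ]
}}

```text
clock: 21.35
eef_pos: [0.6409, -0.0728, 0.2709]
orientation: [-0.002, 0.708, 0.707, -0.001]
wrist_force: [-1.2, -0.0, -3.7]
gripper_width: 0.626
grip_force: 30.0
```

```bash
python3 - <<'E'
from h import *
e=telemetry.state();print(e["eef_pos"],e["gripper_width"])
p,D=read_camera("scene"); save("s_m1.png",cv2.resize(p[120:320,100:400],None,fx=2,fy=2))
E
```

```text
[ 0.64086371 -0.0727994   0.27088829] 0.6263951075454974
```

View pics/s_m1.png

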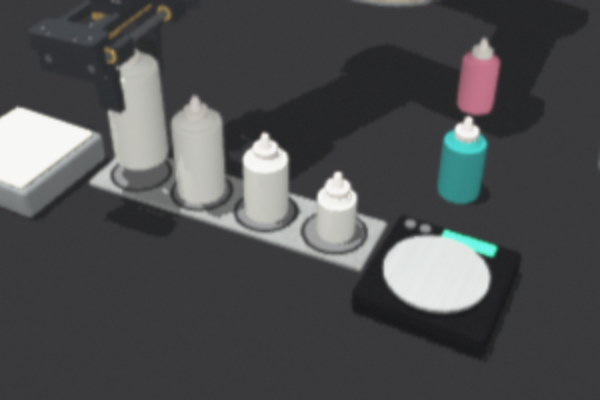

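Large is over mark_1 at (140,170). Medium, small and tiny each stand on their rings. I'll lower 23 mm, release and retreat.

Emit:
{"op": "move_arm", "data": {
  "rows": [
    [1,1,0,-10,0],
    [1,0,0,-8,0],
    [1,0,0,-4,0],
    [1,0,0,-1,0],
    [1,0,0,0,0],
    [0.4,0,0,0,0],
    [0.2,0,0,0,0],
    [0.2,0,0,0,0],
    [0.2,0,0,0,0],
    [0.2,0,0,0,0]
  ]
}}

```text
clock: 22.23
eef_pos: [0.643, -0.0729, 0.251]
orientation: [0.0, 0.707, 0.707, 0.0]
wrist_force: [-0.4, -1.4, 0.4]
gripper_width: 0.799
grip_force: 0.0
```

Emit:
{"op": "move_arm", "data": {
  "rows": [
    [0.2,0,0,15,0],
    [0.2,0,0,25,0],
    [0.1,0,0,30,0],
    [0,0,0,30,0],
    [0,0,0,30,0],
    [0,-30,-20,0,0],
    [0,-35,-30,0,0],
    [0,-35,-35,0,0],
    [0,-35,-35,0,0],
    [0,-30,-35,0,0]
  ]
}}

```text
clock: 23.07
eef_pos: [0.4935, -0.2111, 0.3811]
orientation: [0.0, 0.707, 0.707, 0.0]
wrist_force: [1.0, -0.6, 0.1]
gripper_width: 0.996
grip_force: 0.0
```

Emit:
{"op": "move_arm", "data": {
  "rows": [
    [0,-15,-38,0,0],
    [0,-10,-38,0,0],
    [0,0,-38,0,0],
    [0,0,-38,0,0],
    [0,0,0,0,0],
    [0,0,0,0,0]
  ]
}}

```text
clock: 23.57
eef_pos: [0.4698, -0.3642, 0.3803]
orientation: [-0.0, 0.708, 0.706, 0.0]
wrist_force: [0.2, 0.5, 0.1]
gripper_width: 1.006
grip_force: 0.0
```

```bash
python3 - <<'E'
from h import *
top(dict(small=(.646,.077,.098),tiny=(.648,.152,.076),medium=(.644,.002,.120),large=(.642,-.073,.142)))
p,D=read_camera("top"); save("end.png",cv2.resize(p[100:280,90:420],None,fx=2.4,fy=2.4))
E
```

```text
top small 83 (array([0.6458, 0.0776, 0.0897]), np.float64(0.101))
top tiny 77 (array([0.6463, 0.1503, 0.0677]), np.float64(0.079))
top medium 89 (array([ 0.6402, -0.    ,  0.1128]), np.float64(0.125))
top large 97 (array([ 0.6404, -0.0738,  0.133 ]), np.float64(0.144))
```

View pics/end.png

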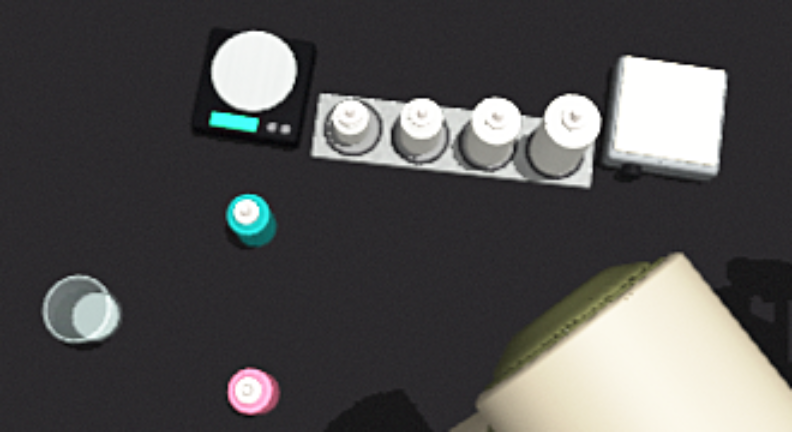

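All four bottles stand on the marks within about 4 mm, rising in height away from the balance. The beaker and decoys haven't moved, so I'm handing in.

```bash
python3 -c "
from h import *
print(sign_off())"
```

```text
the job is handed in; nothing more can be done
None
```

I handed the job in at about 24 s: all four bottles stand on their marks, shortest next to the balance, within about 4 mm of centre by the top camera, and the beaker was not touched; the hand-in gave no verdict.

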